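# Close up the finishing tumbler on the jeweller's bench

## Task

Get the small finishing tumbler ready to run. First take the tall, top-heavy dropper bottle off its deck, where it would shake over, and stand it upright on the white soldering board without ever tipping it; then push the barrel's red lid down against its spring and turn it a quarter turn clockwise (seen from above) until it springs up into its locking notches. Let go of everything and leave the other things on the bench where they are.

Things in the scene. Friction and masses are not known exactly. Their poses are not given: they have to be found in the camera images.
- tumbler: Finishing tumbler, fixed: green housing 180 mm (its x) by 260 mm (its y), black rubber deck 45 mm above the bench. Origin: centre of its underside. At local (0, +55 mm) is the barrel's upright axis: grey foot 132 mm wide, up to 80 mm above the bench; aluminium collar on it 100 mm wide outside, 87 inside, top at 115 mm. The bottle stands at the deck's -y end.
- lid_bar (a point): Red lid, 84 mm disc inside the collar, captive, with a wing bar 70 mm long, 14 thick, rising 26 from the disc. This point: on the lid's axis, mid-bar, 13 mm above the disc's flat top; moves with the lid. x along the bar, z up. At the start the disc's top is 118 mm, the bar's 144 mm above the bench. Brass lugs on the bar's line stick out 6 mm beyond the collar.
- lid_press (a joint): How far the lid is pushed down, m: 0 = up (start), 0.011 = bottom stop. A spring pushes up, about 6 N at 0, 15 N at the bottom. It must be down at least 0.009 for the lugs to pass under the collar's lip, and stay down all the way round. Locked, the lugs spring up into the notches and it rests at about 0.003.
- lid_turn (a joint): Turn of the lid, rad, positive clockwise seen from above. 0 = lugs in the entry slots (start; white dots on the barrel); unless pushed down it turns less than 0.1. The locking notches (green dots) are at 1.36 to 1.45 rad; 1.45 is the end stop. Released between slot and notch, the lid stays jammed under the lip, unlocked.
- bottle_center (a point): Tall, top-heavy dropper bottle, loose, 140 mm tall; this point is on its axis, half-way up; z along the axis. Amber glass 34 mm wide to 114 mm above the foot, heavy brass collar 34 mm wide to 128, small black bulb on top. Foot 30 mm wide; 0.16 to 0.26 kg, mass centre about 92 mm up. Hold it high, about 110 mm above the foot, so its top clears the gripper's body.
- board_top (a point): Centre of the flat upper face of the white soldering board (200 mm along its x, 140 mm along its y, 18 mm thick, fixed on the bench). A red jar lid lies on its +x half; the -x half is clear, for instance the point (-45 mm, 0) of this frame.
- lid_a: Red jar lid lying open side up on the board, 62 mm diameter, 13 mm high, loose; origin at the centre of its underside. Leave it.
- lid_b: Red jar lid like the other, on the bench between the tumbler and the board, nearer the robot. Leave it.
- jar_a: Empty glass jar, 68 mm diameter, 95 mm high, at the back of the bench; origin at the centre of its underside. Leave it.
- jar_b: Second such jar. Leave it.
- tweezers: Steel tweezers, 145 mm long, lying at the back of the bench. Leave them.
- pliers: Pliers with blue handles, 150 mm long, lying at the back of the bench. Leave them.
Things that resemble listed ones, but are neither listed nor needed, are in the scene too. Of the things that look like the part that bears bottle_center, the smaller one is meant. What is shaped like the part that bears board_top but pink is not meant.

How it is judged:
By the outcome, as a careful person would: the job done as asked, in the order asked, and still so for the second after the job is handed in, with the robot touching nothing.
It also fails if it takes over 70 s, if anything falls off the work surface, if the arm or the gripper's body presses on something with over 40 N, if the wrist force passes 120 N, or if a joint passes its speed limit or range.

## Robot

A 6-joint arm with a two-finger parallel gripper is mounted at the origin on the work surface. World frame = base frame: x ahead of the robot, y to its left, z up, the work surface at z = 0. Lengths are in m, angles in degrees, forces in N, time in s.
With the tool pointing down it reaches from about 0.3 to 0.75 m from the base axis. Payload 8.5 kg.
Tool frame: the origin (TCP) lies at the very end of the fingers, on their centre line; the grasp point (between the pads) lies 19 mm behind it; z points along the fingers, y is the direction in which the jaws open and shut (so a half turn about z gives the same grasp; the last joint's range is limited). The gripper opens to 85 mm and grips with 20 to 120 N. Pads are 22 mm wide; open, the fingers measure 114 mm over their backs; the gripper's body (76 mm by 85 mm) begins 54 mm behind the grasp point. The pads swing forward as they close: fully open they stand 13 mm farther back than shut.
Start: joints at [54.299, 21.807, 74.336, -0, 83.858, -12.336], TCP at [0.218, 0.505, 0.195] pointing down, gripper open.
Joint ranges: [-178.18, 178.18], [-50.72, 133.34], [12.68, 142.11], [-81.47, 261.47], [9.98, 163.14], [-165.26, 165.26]. Speed limits (degrees/s): [136.94, 136.94, 180, 180, 180, 180].

## Interface

Orientations are given as a 3x3 rotation matrix whose columns are the frame's x, y, z axes.
In Python, from rig import status, vision, env gives the robot as it stands.
- The arm moves only by the tool send_rows, never from a script. Its argument "targets" is a list of rows, each a list of 7 numbers: the shift along the tool's x, y, z in units of 50 mm (1.0 is 50 mm), then the turn, a rotation vector about the tool's x, y, z in units of 8 degrees (1.0 is 8 degrees), then the finger opening in mm, from 0 to 85.4. A call has 1 to 5 rows; each row is the pose to reach, as a shift and turn from the pose commanded when the call began, along the tool's axes at that moment; what a row does not reach only later rows make up. A row lasts 1/8 s, in which the tool goes at most 62.5 mm and 10.7 degrees, less where a joint would pass 70% of its speed; a pose out of reach is approached as far as the arm can. A call with a gripper value outside its range is refused whole. The fingers move at their own pace and stop on an object; "grip_force" is the grip in N (left out, the last holds). Time passes only in rows, so rows that repeat a pose let the fingers close. It gives the time, the measured TCP pose, the force and the opening at its end, in the units of the state.
- status.observe(): the state, without advancing time (a new reading comes with each control period).
- vision.get_image(name): name is "scene" or "side" or "wrist"; returns (picture, depth): 420x560x3 uint8, red, green, blue; 420x560 float32, m along the optical axis (not along the pixel's ray), 0 where there is no reading.
- vision.camera_model(name): a dict with "camera_matrix" (3x3 intrinsics, pixels), "view" (4x4, takes a point from world to camera coordinates); the wrist camera has in their place "T_tool_cam" (4x4, takes a point from camera to tool coordinates, whose origin is the TCP and whose axes are the flange's). Camera axes: x right, y down, z forward; pixel columns grow to the right and rows downward; lengths in m; the calibration is good to about 2 mm. A picture is of the moment at which its call begins: read the wrist's pose just before it. camera_model takes no time and is no camera call.
- env.close_job(): hands the job in, once; it reports no verdict.
Trained networks look in the newest picture that a camera, given by its name, has taken for a name from the list of things; names that differ only in an ending like _2 or _b are one class to them, and where a whole thing is asked for, a point or a joint stands for the part that bears it (a point fixed in the world has none). Each returns a list of dicts, best first, with "p" (0 to 1); they miss things now and then, are a little off and sometimes report something else, mostly with a low value. They report only what shows in the picture. A call takes as long as a camera call. They do not tell look-alikes from the thing itself.
- vision.masks_of(camera, label): "pixels" (420x560 bool, what is visible of it) and "extent" ([left, top, right, bottom] in pixels, round what is visible of it).
The state is a dict: "time_s": time; "q": joint angles; "qvel": joint speeds; "joint_efforts": joint torques, N m; "position": TCP position; "tool_rot": TCP orientation; "ft_force": force on the tool from outside, world axes, zero at the start; "wrist_torque": the same for the moment, N m; "grip_width": finger opening in m.
Only numpy, scipy, OpenCV 4.12 (cv2) and the standard library are available. Lean on these libraries where they do the work, as an engineer would, in place of code of your own. Each camera call takes 0.05 s, during which the arm holds its last target.

## Working session

There is one attempt and no reset: what is moved stays moved. The work goes in short steps, Python scripts to look and compute and a tool call to move; the robot and the scene stay as the last step left them, time stands still between calls to the robot, and variables do not carry over. Pictures are saved under pics/ and viewed, and the job is handed in when it is done.

Besides the shell and the picture viewer there is one more tool, called after "Request:" by a JSON object that holds its "op" and its "data". send_rows: Moves the arm, as the interface text tells. Its arguments: {"type":"object","properties":{"targets":{"type":"array","items":{"type":"array","items":{"type":"number"}}},"grip_force":{"type":"number"}},"required":["targets"]}

```bash
ls; mkdir -p pics
python3 - <<'E'
from rig import status, vision, env
import cv2,numpy as np
s=status.observe();print({k:np.round(v,3).tolist() for k,v in s.items()})
for n in ["scene","side"]:
    im,d=vision.get_image(n);cv2.imwrite(f"pics/{n}0.png",im[:,:,::-1]);np.savez(f"pics/{n}0.npz",im=im,d=d)
    m=vision.camera_model(n);print(n,{k:np.round(v,3).tolist() for k,v in m.items()})
E
```

```text
pics
{'time_s': 0.0, 'q': [54.297, 21.843, 74.386, 0.001, 83.857, -12.334], 'qvel': [-0.112, 0.036, 0.002, 0.011, -0.045, -0.047], 'joint_efforts': [-0.0, -44.845, -23.129, -0.0, 0.005, -0.0], 'position': [0.218, 0.505, 0.194], 'tool_rot': [[-0.918, 0.397, -0.001], [0.397, 0.918, -0.001], [0.0, -0.001, -1.0]], 'ft_force': [-0.644, -0.359, -0.303], 'wrist_torque': [-0.071, 0.04, 0.04], 'grip_width': 0.085}
scene {'camera_matrix': [[454.064, 0.0, 284.791], [0.0, 454.064, 209.042], [0.0, 0.0, 1.0]], 'view': [[0.31, 0.951, -0.014, -0.093], [0.699, -0.238, -0.674, -0.26], [-0.644, 0.2, -0.738, 1.591], [0.0, 0.0, 0.0, 1.0]]}
side {'camera_matrix': [[513.492, 0.0, 279.832], [0.0, 513.492, 209.387], [0.0, 0.0, 1.0]], 'view': [[1.0, -0.022, 0.008, -0.471], [-0.01, -0.714, -0.7, 0.046], [0.021, 0.699, -0.714, 1.219], [0.0, 0.0, 0.0, 1.0]]}
```

View pics/scene0.png

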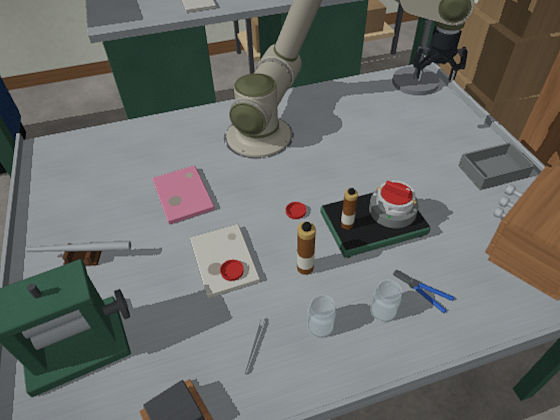

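View pics/side0.png

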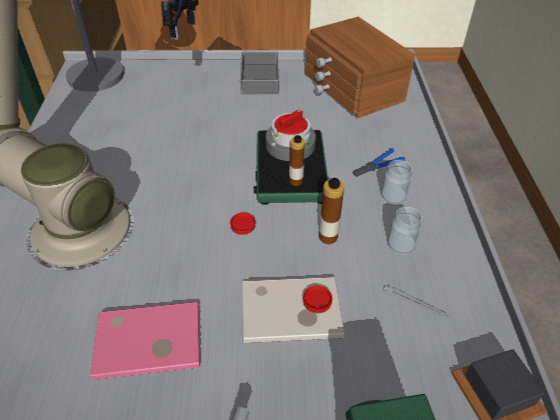

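Bottle candidates in the scene view are the one on the deck at (349,208), which is smaller and meant, and the one on the bench at (306,248), which is larger and a decoy. Board candidates are white (224,260), which is meant, and pink (183,193), which is not. Lid candidates are the wing-bar lid on the barrel (396,190), meant, and the jar lids at (297,211) and (232,270). Next I'll measure these.

```bash
cat > h.py <<'E'
from rig import status, vision, env
import cv2,numpy as np
def world(n,im,d,mask=None,T=None):
    m=vision.camera_model(n);K=m["camera_matrix"]
    v,u=np.nonzero((d>0) if mask is None else mask&(d>0))
    z=d[v,u];P=np.c_[(u-K[0,2])*z/K[0,0],(v-K[1,2])*z/K[1,1],z]
    if n=="wrist": M=T@np.array(m["T_tool_cam"])
    else: M=np.linalg.inv(np.array(m["view"]))
    return P@M[:3,:3].T+M[:3,3],im[v,u],np.c_[u,v]
def proj(n,p,T=None):
    m=vision.camera_model(n);K=np.array(m["camera_matrix"])
    M=np.array(m["view"]) if n!="wrist" else np.linalg.inv(T@np.array(m["T_tool_cam"]))
    p=np.atleast_2d(p);c=p@M[:3,:3].T+M[:3,3];q=c@K.T;return q[:,:2]/q[:,2:]
def tool():
    s=status.observe();T=np.eye(4);T[:3,:3]=s["tool_rot"];T[:3,3]=s["position"];return T
E
python3 - <<'E'
from h import *
for n in ["scene","side"]:
    im,d=vision.get_image(n)
    for l in ["bottle_center","board_top","lid_bar","tumbler","lid_a"]:
        try: r=vision.masks_of(n,l)
        except Exception as e: print(n,l,e);continue
        for k in r:
            P,C,_=world(n,im,d,k["pixels"])
            print(n,l,round(k["p"],2),np.round(k["extent"]).tolist(),k["pixels"].sum(),np.round(np.percentile(P,[2,50,98],axis=0),3).tolist())
im,d=vision.get_image("side")
cv2.imwrite("pics/crop.png",cv2.resize(im[90:260,230:370,::-1],None,fx=4,fy=3.5,interpolation=cv2.INTER_CUBIC))
E
```

```text
scene bottle_center 0.76 [300.0, 224.0, 312.0, 274.0] 905 [[0.501, -0.06, -0.0], [0.601, -0.044, 0.111], [0.608, -0.018, 0.18]]
scene bottle_center 0.66 [341.0, 189.0, 360.0, 229.0] 550 [[0.364, 0.091, -0.002], [0.525, 0.103, 0.12], [0.533, 0.17, 0.181]]
scene board_top 0.79 [153.0, 165.0, 216.0, 226.0] 2355 [[0.109, -0.372, -0.001], [0.222, -0.303, 0.015], [0.311, -0.231, 0.02]]
scene board_top 0.66 [190.0, 225.0, 259.0, 294.0] 2801 [[0.398, -0.304, 0.008], [0.49, -0.244, 0.016], [0.591, -0.17, 0.02]]
scene lid_bar 0.8 [380.0, 180.0, 410.0, 206.0] 581 [[0.471, 0.213, 0.111], [0.515, 0.244, 0.118], [0.546, 0.284, 0.144]]
scene tumbler 0.65 [323.0, 181.0, 432.0, 258.0] 5001 [[0.43, 0.067, 0.014], [0.544, 0.198, 0.044], [0.597, 0.313, 0.139]]
scene lid_a 0.98 [224.0, 258.0, 243.0, 283.0] 393 [[0.516, -0.252, 0.015], [0.543, -0.226, 0.02], [0.574, -0.2, 0.03]]
scene lid_a 0.85 [285.0, 200.0, 307.0, 220.0] 280 [[0.355, -0.023, -0.003], [0.381, 0.006, 0.003], [0.415, 0.031, 0.013]]
side bottle_center 0.93 [291.0, 134.0, 305.0, 184.0] 651 [[0.495, 0.089, 0.051], [0.511, 0.095, 0.122], [0.5
[... 181 characters left out ...]
, 344.0, 346.0] 5246 [[0.391, -0.308, 0.009], [0.475, -0.256, 0.019], [0.583, -0.172, 0.023]]
side board_top 0.9 [90.0, 301.0, 199.0, 381.0] 6925 [[0.11, -0.376, 0.009], [0.205, -0.312, 0.019], [0.302, -0.235, 0.023]]
side lid_bar 0.87 [275.0, 110.0, 310.0, 133.0] 554 [[0.465, 0.211, 0.113], [0.503, 0.238, 0.12], [0.539, 0.273, 0.146]]
side tumbler 0.87 [253.0, 109.0, 330.0, 204.0] 4958 [[0.414, 0.065, 0.013], [0.489, 0.182, 0.047], [0.586, 0.304, 0.142]]
side lid_a 0.97 [231.0, 214.0, 254.0, 236.0] 465 [[0.354, -0.026, 0.001], [0.38, 0.008, 0.005], [0.409, 0.034, 0.016]]
side lid_a 0.81 [301.0, 286.0, 329.0, 312.0] 674 [[0.513, -0.256, 0.019], [0.542, -0.223, 0.023], [0.569, -0.196, 0.034]]
```

View pics/crop.png

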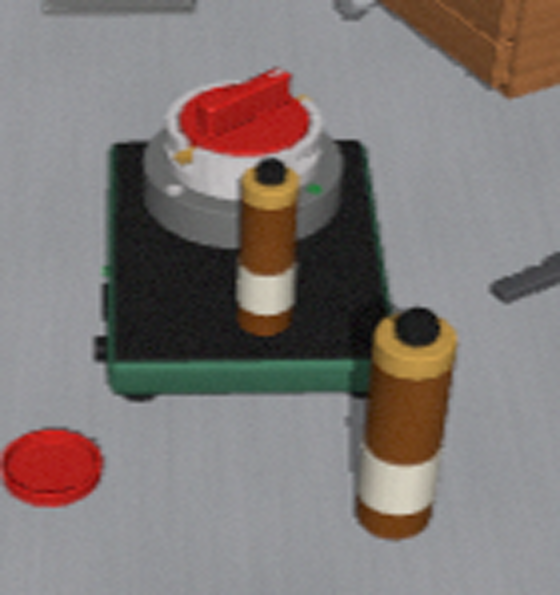

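The crop confirms the deck bottle is the smaller of the two. Now for precise fits.

Run:
```python
from h import *
from scipy.optimize import least_squares
def circ(P,r=None):
    p=P[:,:2];c=np.median(p,0)
    if r: f=lambda x:np.hypot(*(p-x).T)-r; s=least_squares(f,c,loss="soft_l1",f_scale=.002)
    else: f=lambda x:np.hypot(*(p-x[:2]).T)-x[2]; s=least_squares(f,[*c,.05],loss="soft_l1",f_scale=.002)
    return np.round(s.x,4),round(float(np.median(abs(s.fun))),4)
for n in ["scene","side"]:
    z=np.load(f"pics/{n}0.npz");im,d=z["im"],z["d"]
    P,C,U=world(n,im,d);C=C.astype(int)
    cam=np.linalg.inv(np.array(vision.camera_model(n)["view"]))[:3,3]
    near=np.hypot(P[:,0]-.512,P[:,1]-.107)<.03
    Q=P[near&(P[:,2]>.08)&(P[:,2]<.17)]
    print(n,"bottle",len(Q),circ(Q,.017),circ(Q),"top",np.percentile(P[near][:,2],[99,100]))
    nb=(np.hypot(P[:,0]-.505,P[:,1]-.243)<.07)
    red=(C[:,0]>110)&(C[:,1]<70)&(C[:,2]<70)
    B=P[nb&red&(P[:,2]>.136)];r=cv2.minAreaRect((B[:,:2]*1000).astype(np.float32));print(" bar",len(B),r, np.median(B[:,2]))
    x=B[:,:2]-B[:,:2].mean(0);v=np.linalg.svd(x,full_matrices=0)[2][0];print(" bar dir deg",np.degrees(np.arctan2(v[1],v[0])),B[:,:2].mean(0))
    D=P[nb&red];print(" lid mean all",D.mean(0))
    fo=P[nb&(P[:,2]>.072)&(P[:,2]<.083)]; 
    co=P[nb&(~red)&(P[:,2]>.108)&(P[:,2]<.118)];print(" collar",len(co),circ(co),circ(co,.0465))
    w=(P[:,2]>.012)&(P[:,2]<.026)&(C.min(1)>130)&(abs(P[:,0]-.49)<.14)&(abs(P[:,1]+.24)<.11)
    M=np.zeros(d.shape,np.uint8);M[U[w][:,1],U[w][:,0]]=1
    Bd=P[w];print(" board",len(Bd),cv2.minAreaRect((Bd[:,:2]*1000).astype(np.float32)),np.median(Bd[:,2]))
    la=P[red&(abs(P[:,0]-.543)<.05)&(abs(P[:,1]+.226)<.05)];print(" lid_a",circ(la,.031) if 0 else la.mean(0))
    dk=P[(C.max(1)<45)&(P[:,2]>.04)&(P[:,2]<.05)&(abs(P[:,0]-.5)<.13)&(abs(P[:,1]-.19)<.15)];print(" deck",cv2.minAreaRect((dk[:,:2]*1000).astype(np.float32)))
```

```text
scene bottle 331 (array([0.5142, 0.1085]), 0.0009) (array([0.5152, 0.1079, 0.016 ]), 0.0009) top [0.18217462 0.18486843]
 bar 114 ((507.6864929199219, 250.90806579589844), (66.34747314453125, 17.161287307739258), 41.30168533325195) 0.14014727136134025
 bar dir deg 40.095672693190906 [0.50739549 0.24883397]
 lid mean all [0.51300373 0.24397307 0.12383728]
 collar 282 (array([0.5056, 0.2506, 0.0467]), 0.0028) (array([0.5056, 0.2506]), 0.0028)
 board 2415 ((491.5173645019531, -237.1610870361328), (204.4730682373047, 139.68699645996094), 1.9440540075302124) 0.015981334720571505
 lid_a [ 0.54225255 -0.2224574   0.02164429]
 deck ((506.37603759765625, 196.59640502929688), (170.23373413085938, 250.05296325683594), 0.3114772439002991)
side bottle 421 (array([0.5111, 0.109 ]), 0.001) (array([0.511 , 0.1088, 0.0168]), 0.001) top [0.18577057 0.18709069]
 bar 133 ((501.1468811035156, 249.1429443359375), (71.00040435791016, 17.52004051208496), 44.021366119384766) 0.14334983995934436
 bar dir deg -141.61589686719697 [0.49963243 0.24539908]
 lid mean all [0.50338529 0.24107131 0.12664833]
 collar 247 (array([0.502 , 0.2513, 0.0476]), 0.0022) (array([0.5019, 0.2505]), 0.0027)
 board 4592 ((487.364990234375, -237.76409912109375), (199.7217559814453, 142.2679901123047), 2.277581214904785) 0.01921616116158098
 lid_a [ 0.54189111 -0.223771    0.02498043]
 deck ((500.63299560546875, 195.6550750732422), (176.21786499023438, 251.47720336914062), 0.6557749509811401)
```

```bash
cat >> h.py <<'E'
from scipy.spatial.transform import Rotation as Ro
def plan(p,yaw=None):
    """row to reach TCP p, tool down with tool-y at world yaw(deg)"""
    T=tool();R=T[:3,:3]
    if yaw is None: yaw=np.degrees(np.arctan2(R[1,1],R[0,1]))
    a=np.radians(yaw);y=np.array([np.cos(a),np.sin(a),0]);z=np.array([0,0,-1.]);x=np.cross(y,z)
    G=np.c_[x,y,z]
    r=Ro.from_matrix(R.T@G).as_rotvec(degrees=True)/8
    s=R.T@(np.array(p)-T[:3,3])/.05
    print("row",np.round(np.r_[s,r],3).tolist(),"yaw now",round(float(np.degrees(np.arctan2(R[1,1],R[0,1]))),2), "pos",np.round(T[:3,3],4))
E
python3 -c "
from h import *
plan([.5125,.1087,.255],0)"
```

```text
row [-8.547, -4.939, -1.202, 0.0, 0.0, 8.329] yaw now 66.63 pos [0.2181 0.5049 0.1949]
```

Request:
{"op": "send_rows", "data": {"targets": [[-0.9,-0.5,-0.6,0,0,0.9,85],[-1.9,-1.1,-1.2,0,0,1.9,85],[-2.9,-1.7,-1.2,0,0,2.9,85],[-3.9,-2.3,-1.2,0,0,4.0,85],[-4.9,-2.9,-1.2,0,0,5.0,85]]}}

```text
time_s: 1.38
position: [0.3863, 0.273, 0.2552]
tool_rot: [[-0.444, 0.896, 0.001], [0.896, 0.444, 0.0], [-0.0, 0.001, -1.0]]
ft_force: [1.0, -0.0, 0.2]
grip_width: 0.0855
```

Run:
```python
from h import *
T=tool();im,d=vision.get_image("wrist");cv2.imwrite("pics/w1.png",im[:,:,::-1]);np.savez("pics/w1.npz",im=im,d=d,T=T)
plan([.5125,.1087,.255],0)
```

```text
row [-3.942, 0.819, 0.009, 0.008, 0.02, 3.219] yaw now 25.75 pos [0.39   0.2684 0.2549]
```

View pics/w1.png

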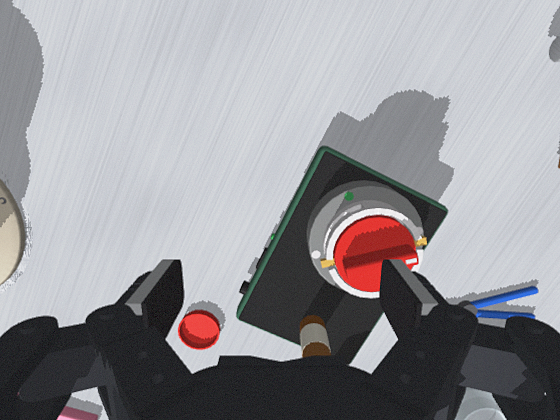

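The wrist view shows the lid at (375,252), with lugs at (327,263) and (421,242), and the bottle top at (313,325). I'll carry on to above the bottle.

Request:
{"op": "send_rows", "data": {"targets": [[-1.0,0.2,0,0,0,0.9,85],[-2.0,0.4,0,0,0,1.8,85],[-3.0,0.6,0,0,0,2.6,85],[-3.94,0.82,0,0,0,3.22,85],[-3.94,0.82,0,0,0,3.22,85]]}}

```text
time_s: 2.05
position: [0.5119, 0.1146, 0.2542]
tool_rot: [[-0.011, 1.0, -0.001], [1.0, 0.011, -0.0], [-0.0, -0.001, -1.0]]
ft_force: [-0.0, -0.5, -0.1]
grip_width: 0.0851
```

Run:
```python
from h import *
T=tool();im,d=vision.get_image("wrist");cv2.imwrite("pics/w2.png",im[:,:,::-1]);np.savez("pics/w2.npz",im=im,d=d,T=T)
plan([.5125,.1087,.136],0)
P,C,U=world("wrist",im,d,None,T);C=C.astype(int)
near=np.hypot(P[:,0]-.5125,P[:,1]-.1087)<.03
for lo,hi in [(.06,.1),(.1,.13),(.13,.16),(.16,.175),(.175,.19)]:
    q=P[near&(P[:,2]>lo)&(P[:,2]<hi)]
    if len(q): print(lo,len(q),q.min(0).round(4),q.max(0).round(4))
red=(C[:,0]>110)&(C[:,1]<70)&(C[:,2]<70)
B=P[red&(P[:,2]>.136)&(P[:,2]<.16)]
if len(B):print(len(B),cv2.minAreaRect((B[:,:2]*1000).astype(np.float32)))
print(proj("wrist",[[.5125,.1087,.185],[.504,.2505,.144]],T))
```

```text
row [-0.148, 0.032, 2.37, -0.006, -0.001, 0.098] yaw now 0.78 pos [0.5109 0.1161 0.2545]
0.06 145 [0.4975 0.1108 0.0605] [0.5308 0.1258 0.0998]
0.1 191 [0.4975 0.1104 0.1001] [0.5311 0.1258 0.1299]
0.13 221 [0.4985 0.112  0.1304] [0.531  0.1256 0.1599]
0.16 914 [0.4981 0.0921 0.1603] [0.5311 0.1254 0.175 ]
0.175 429 [0.5016 0.0967 0.175 ] [0.5281 0.1179 0.1864]
1571 ((498.7474365234375, 200.58721923828125), (144.74655151367188, 52.92686080932617), 81.5975570678711)
[[280.47533662 212.2180678 ]
 [271.82555382  24.14943498]]
```

View pics/w2.png

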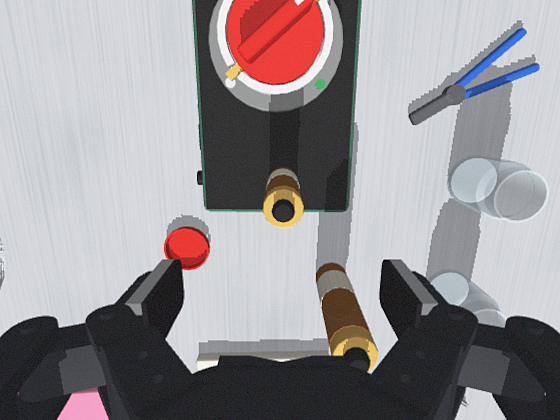

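Request:
{"op": "send_rows", "data": {"targets": [[-0.15,0.06,0,0,0,0.1,85],[-0.15,0.06,0.7,0,0,0.1,85],[-0.15,0.06,1.5,0,0,0.1,75],[-0.15,0.06,2.2,0,0,0.1,65],[-0.15,0.06,2.37,0,0,0.1,55]], "grip_force": 30}}

```text
time_s: 2.72
position: [0.5123, 0.11, 0.1351]
tool_rot: [[-0.003, 1.0, -0.003], [1.0, 0.003, 0.0], [0.0, -0.003, -1.0]]
ft_force: [0.0, -1.3, 0.4]
grip_width: 0.0549
```

Request:
{"op": "send_rows", "data": {"targets": [[0,0,0,0,0,0,46],[0,0,0,0,0,0,42]]}}

```text
time_s: 2.98
position: [0.5143, 0.1096, 0.1379]
tool_rot: [[-0.002, 1.0, 0.003], [1.0, 0.002, -0.0], [-0.0, 0.003, -1.0]]
ft_force: [-0.4, 0.7, 0.7]
grip_width: 0.0422
```

Run:
```python
from h import *
plan([.514,.1087,.136],0);print(status.observe()["ft_force"],status.observe()["grip_width"])
for n in ["wrist","side"]:
    im,d=vision.get_image(n);cv2.imwrite(f"pics/{n}3.png",im[:,:,::-1])
cv2.imwrite("pics/s3c.png",cv2.resize(im[90:220,220:360,::-1],None,fx=4,fy=4))
```

```text
row [-0.018, -0.007, 0.039, 0.02, 0.0, 0.012] yaw now 0.09 pos [0.5143 0.1096 0.1379]
[-0.3558874   0.72306676  0.72710338] 0.04223120624376907
```

View pics/wrist3.png

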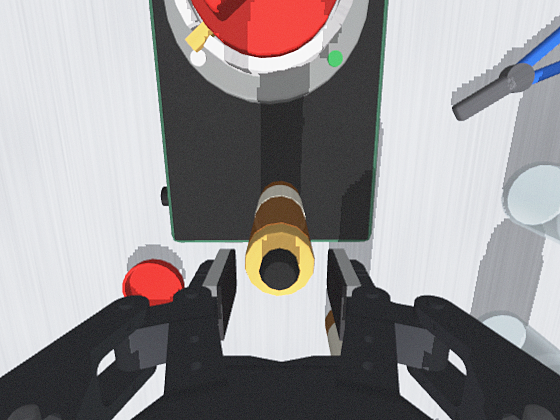

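View pics/s3c.png

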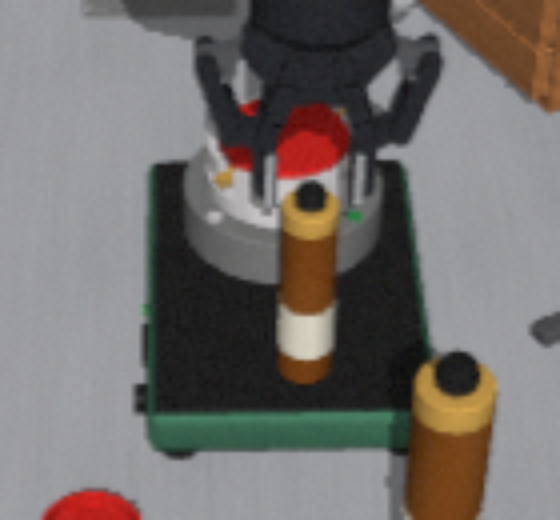

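The bottle is upright and centred between the pads: bulb at column 279, pad faces at 236 and 328. Closing now.

Request:
{"op": "send_rows", "data": {"targets": [[0,0,0.03,0,0,0,38],[0,0,0.03,0,0,0,34],[0,0,0.03,0,0,0,30],[0,0,0.03,0,0,0,28]], "grip_force": 45}}

```text
time_s: 3.58
position: [0.5145, 0.1094, 0.136]
tool_rot: [[-0.001, 1.0, 0.003], [1.0, 0.001, -0.0], [-0.0, 0.003, -1.0]]
ft_force: [-0.1, 0.1, 6.8]
grip_width: 0.0276
```

Request:
{"op": "send_rows", "data": {"targets": [[0,0,-0.1,0,0,0,28],[0,0,-0.3,0,0,0,28],[0,0,-0.5,0,0,0,28],[0,0,-0.7,0,0,0,28]]}}

```text
time_s: 4.08
position: [0.5137, 0.1094, 0.1708]
tool_rot: [[-0.001, 1.0, 0.0], [1.0, 0.001, -0.0], [-0.0, 0.0, -1.0]]
ft_force: [-0.8, -0.1, -1.0]
grip_width: 0.0281
```

Run:
```python
from h import *
plan([.443,-.239,.190],0);print(status.observe()["ft_force"],status.observe()["grip_width"])
im,d=vision.get_image("side")
cv2.imwrite("pics/s4c.png",cv2.resize(im[90:220,220:360,::-1],None,fx=4,fy=4))
```

```text
row [-6.967, -1.422, -0.384, 0.003, 0.0, 0.009] yaw now 0.08 pos [0.5137 0.1094 0.1708]
[-0.78635057 -0.06409282 -1.00712537] 0.028051432224015613
```

View pics/s4c.png

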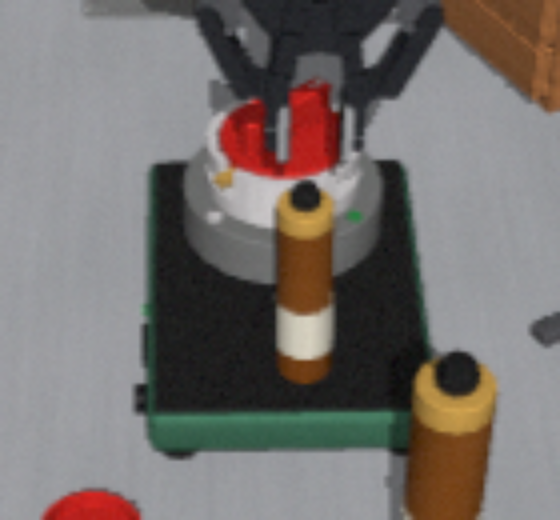

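The fingers reached 28 mm and lifted without the bottle, so the grasp missed. The bottle is still standing. I need to find where it is relative to the fingers.

Run:
```python
from h import *
from scipy.optimize import least_squares
T=tool();print(T[:3,3])
for n in ["scene","side","wrist"]:
    im,d=vision.get_image(n);cv2.imwrite(f"pics/{n}5.png",im[:,:,::-1]);P,C,U=world(n,im,d,None,T);C=C.astype(int)
    amber=(C[:,0]-C[:,2]>40)&(C[:,0]-C[:,1]>15)&~((C[:,0]>110)&(C[:,1]<60))
    m=(np.hypot(P[:,0]-.5125,P[:,1]-.105)<.045)&(P[:,2]>.06)&amber&(P[:,2]<.158)
    q=P[m]
    print(n,len(q),"top",np.percentile(P[(np.hypot(P[:,0]-.5125,P[:,1]-.1)<.05)&amber][:,2],99))
    for lo,hi in [(.06,.09),(.09,.125),(.125,.158)]:
        k=q[(q[:,2]>lo)&(q[:,2]<hi)][:,:2]
        if len(k)>15:
            s=least_squares(lambda x:np.hypot(*(k-x).T)-.017,np.median(k,0),loss="soft_l1",f_scale=.002);print(lo,s.x.round(4),len(k))
    print(proj(n,np.array([T[:3,3],T[:3,3]+[0,0,.019],T[:3,3]+[.02,0,.0],T[:3,3]-[.02,0,.0]]),T).round(0).tolist())
```

```text
[0.51425373 0.10944215 0.17203184]
scene 186 top 0.17393719175513317
0.09 [0.5143 0.1084] 63
0.125 [0.5415 0.095 ] 112
[[351.0, 192.0], [352.0, 187.0], [354.0, 198.0], [348.0, 187.0]]
side 263 top 0.2235849624460435
0.06 [0.5113 0.1087] 30
0.09 [0.5129 0.109 ] 91
0.125 [0.5137 0.109 ] 142
[[298.0, 141.0], [299.0, 134.0], [307.0, 141.0], [290.0, 141.0]]
wrist 760 top 0.18143198613782677
0.06 [0.5154 0.1081] 29
0.09 [0.5168 0.1078] 197
0.125 [0.5174 0.1077] 534
[[279.0, 236.0], [279.0, 249.0], [314.0, 236.0], [244.0, 236.0]]
```

View pics/wrist5.png

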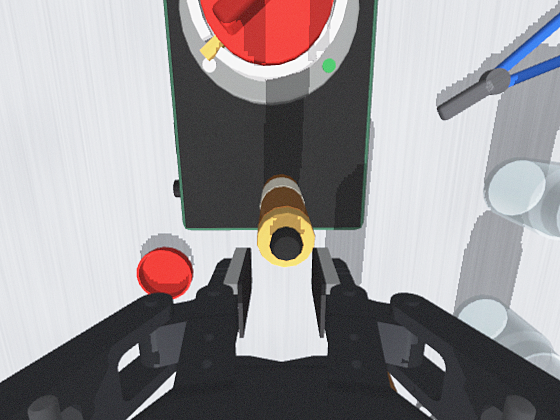

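Run:
```python
import cv2
im=cv2.imread("pics/scene5.png");cv2.imwrite("pics/sc5c.png",cv2.resize(im[110:260,290:440],None,fx=4,fy=4))
```

```text
(no output)
```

View pics/sc5c.png

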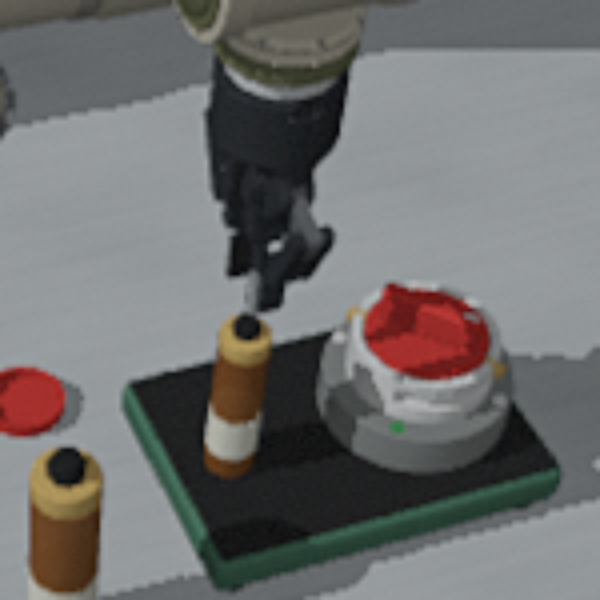

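Run:
```python
from h import *
T=tool()
for n in ["scene","side","wrist"]:
    im,d=vision.get_image(n);P,C,U=world(n,im,d,None,T);C=C.astype(int)
    m=(abs(P[:,0]-.514)<.06)&(abs(P[:,1]-.115)<.06)&(P[:,2]>.165)&(P[:,2]<.3)&(C.max(1)-C.min(1)<25)
    for lo in np.arange(.165,.26,.01):
        q=P[m&(P[:,2]>lo)&(P[:,2]<lo+.01)]
        if len(q): print(n,round(lo,3),len(q),q.min(0).round(3)[:2],q.max(0).round(3)[:2],np.median(q,0).round(3)[:2])
    cv2.imwrite(f"pics/{n}6.png",im[:,:,::-1])
```

```text
scene 0.165 1 [0.517 0.102] [0.517 0.102] [0.517 0.102]
scene 0.175 28 [0.506 0.101] [0.524 0.116] [0.518 0.107]
scene 0.185 1 [0.515 0.108] [0.515 0.108] [0.515 0.108]
scene 0.195 3 [0.498 0.1  ] [0.533 0.11 ] [0.5   0.101]
scene 0.205 29 [0.493 0.097] [0.541 0.115] [0.502 0.103]
scene 0.215 45 [0.496 0.096] [0.545 0.114] [0.534 0.102]
scene 0.225 46 [0.494 0.097] [0.545 0.115] [0.533 0.103]
scene 0.235 29 [0.495 0.096] [0.544 0.111] [0.501 0.101]
scene 0.245 46 [0.467 0.095] [0.56  0.109] [0.499 0.098]
scene 0.255 63 [0.466 0.095] [0.565 0.12 ] [0.541 0.098]
side 0.165 1 [0.516 0.121] [0.516 0.121] [0.516 0.121]
side 0.175 25 [0.502 0.098] [0.515 0.115] [0.508 0.104]
side 0.185 16 [0.501 0.101] [0.513 0.115] [0.508 0.106]
side 0.205 10 [0.492 0.096] [0.534 0.103] [0.496 0.099]
side 0.215 39 [0.485 0.095] [0.539 0.105] [0.527 0.1  ]
side 0.225 43 [0.485 0.094] [0.538 0.104] [0.527 0.1  ]
side 0.235 44 [0.487 0.096] [0.537 0.12 ] [0.526 0.1  ]
side 0.245 64 [0.469 0.093] [0.556 0.116] [0.526 0.099]
side 0.255 145 [0.465 0.092] [0.558 0.122] [0.497 0.099]
wrist 0.165 6 [0.528 0.106] [0.529 0.113] [0.528 0.112]
wrist 0.175 504 [0.503 0.101] [0.52  0.118] [0.511 0.113]
wrist 0.185 344 [0.505 0.103] [0.518 0.116] [0.512 0.109]
wrist 0.205 251 [0.489 0.097] [0.541 0.12 ] [0.529 0.116]
wrist 0.215 790 [0.487 0.098] [0.543 0.12 ] [0.529 0.116]
wrist 0.225 1011 [0.487 0.097] [0.543 0.12 ] [0.529 0.116]
wrist 0.235 1340 [0.487 0.097] [0.542 0.12 ] [0.501 0.116]
wrist 0.245 1849 [0.47  0.098] [0.56  0.123] [0.529 0.12 ]
wrist 0.255 7933 [0.464 0.096] [0.565 0.123] [0.53  0.115]
```

All three cameras put the real fingertips at z≈0.203 while the reported TCP is at 0.172, so the tips are about 30 mm short of it. The fingers closed around the bulb. I'll check this against the earlier picture.

Run:
```python
from h import *
for f in ["w1","w2"]:
    z=np.load(f"pics/{f}.npz");P,C,U=world("wrist",z["im"],z["d"],None,z["T"]);C=C.astype(int);T=z["T"]
    L=(P-T[:3,3])@T[:3,:3]
    m=(C.max(1)-C.min(1)<25)&(abs(L[:,0])<.012)&(abs(L[:,1])<.06)&(abs(L[:,1])>.03)&(L[:,2]>-.09)&(L[:,2]<.03)
    print(f,m.sum(),np.percentile(L[m],[0,1,50,99,100],axis=0).round(3).tolist())
z=np.load("pics/scene0.npz");P,C,U=world("scene",z["im"],z["d"]);
m=(abs(P[:,0]-.218)<.07)&(abs(P[:,1]-.505)<.07)&(P[:,2]>.1)
print("scene0",np.percentile(P[m][:,2],[0,1,5,10]) if m.any() else None)
z=np.load("pics/side0.npz");P,C,U=world("side",z["im"],z["d"]);
m=(abs(P[:,0]-.218)<.07)&(abs(P[:,1]-.505)<.07)&(P[:,2]>.1)
print("side0",np.percentile(P[m][:,2],[0,1,5,10]) if m.any() else None)
T=tool();im,d=vision.get_image("wrist");P,C,U=world("wrist",im,d,None,T);C=C.astype(int);L=(P-T[:3,3])@T[:3,:3]
for lo in np.arange(-.06,.0,.005):
  m=(C.max(1)-C.min(1)<25)&(abs(L[:,1])<.035)&(abs(L[:,1])>.012)&(L[:,2]>lo)&(L[:,2]<lo+.005);k=L[m]
  if len(k):print(round(lo,3),len(k),k.min(0).round(3),k.max(0).round(3),"inner",abs(k[:,1]).min().round(4))
```

```text
w1 6235 [[-0.012, -0.055, -0.09], [-0.011, -0.054, -0.089], [0.006, -0.041, -0.073], [0.011, 0.057, -0.051], [0.012, 0.058, -0.049]]
w2 6249 [[-0.012, -0.055, -0.09], [-0.011, -0.054, -0.089], [0.006, 0.043, -0.073], [0.011, 0.057, -0.051], [0.011, 0.058, -0.049]]
scene0 [0.2415538  0.25212879 0.27801692 0.29614497]
side0 [0.24351192 0.24703837 0.25407588 0.26227786]
-0.06 456 [-0.012 -0.026 -0.06 ] [ 0.011  0.029 -0.055] inner 0.0125
-0.055 419 [-0.011 -0.026 -0.055] [ 0.011  0.029 -0.05 ] inner 0.0125
-0.05 368 [-0.012 -0.026 -0.05 ] [ 0.011  0.029 -0.045] inner 0.0125
-0.045 234 [-0.012 -0.025 -0.045] [ 0.011  0.027 -0.04 ] inner 0.0125
-0.04 40 [-0.006 -0.013 -0.04 ] [ 0.01   0.022 -0.036] inner 0.0126
-0.005 4 [-0.006  0.018 -0.003] [ 0.003  0.019 -0.001] inner 0.018
```

The tips sit about 36 mm further back than the stated TCP, plus the swing, so I'll allow for that from here. Retrying the grasp at reported z≈0.098, shifted slightly towards the bottle.

Request:
{"op": "send_rows", "data": {"targets": [[0,0,-0.3,0,0,0,50],[0,0,-0.3,0,0,0,80],[-0.02,0.045,-0.3,0,0,0,80]]}}

```text
time_s: 4.85
position: [0.5156, 0.1085, 0.1844]
tool_rot: [[-0.001, 1.0, -0.001], [1.0, 0.001, 0.0], [0.0, -0.001, -1.0]]
ft_force: [0.3, -0.2, -0.1]
grip_width: 0.0795
```

Request:
{"op": "send_rows", "data": {"targets": [[0,0,0.6,0,0,0,80],[0,0,1.2,0,0,0,70],[0,0,1.7,0,0,0,60],[0,0,1.78,0,0,0,48],[0,0,1.78,0,0,0,44]]}}

```text
time_s: 5.48
position: [0.5161, 0.1084, 0.0962]
tool_rot: [[-0.001, 1.0, 0.0], [1.0, 0.001, 0.0], [0.0, 0.0, -1.0]]
ft_force: [0.5, -0.2, -0.3]
grip_width: 0.0444
```

Run:
```python
from h import *
s=status.observe();print(s["position"],s["ft_force"],s["grip_width"])
for n in ["wrist","side"]:
    im,d=vision.get_image(n);cv2.imwrite(f"pics/{n}7.png",im[:,:,::-1])
cv2.imwrite("pics/s7c.png",cv2.resize(im[90:220,220:360,::-1],None,fx=4,fy=4))
```

```text
[0.51613322 0.10841864 0.09623225] [ 0.50463003 -0.15523381 -0.30973515] 0.04438994646394403
```

View pics/wrist7.png

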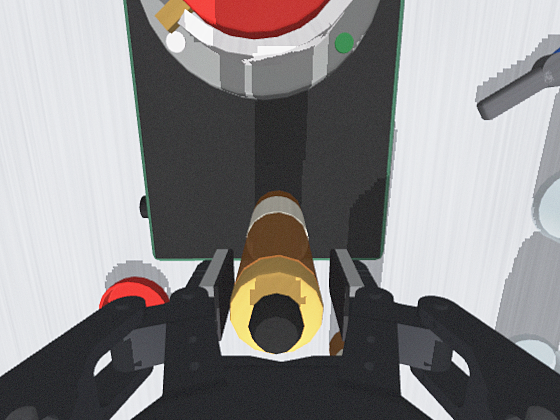

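View pics/s7c.png

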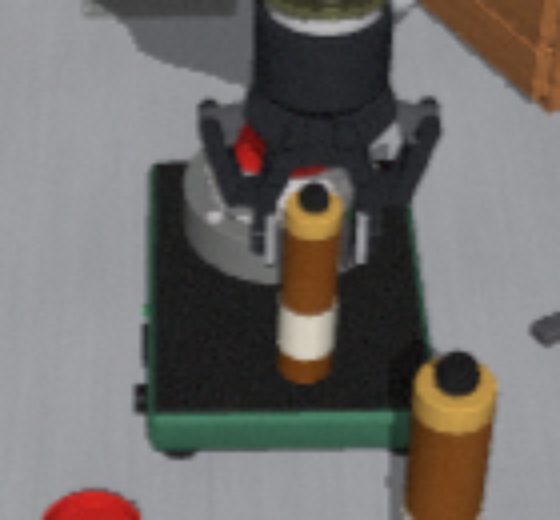

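The pads now straddle the glass just below the collar. Closing.

Request:
{"op": "send_rows", "data": {"targets": [[0,-0.02,0,0,0,0,40],[0,-0.02,0,0,0,0,36],[0,-0.02,0,0,0,0,33],[0,-0.02,0,0,0,0,28],[0,-0.02,0,0,0,0,28]], "grip_force": 45}}

```text
time_s: 6.2
position: [0.5146, 0.1084, 0.0964]
tool_rot: [[-0.001, 1.0, -0.0], [1.0, 0.001, -0.0], [-0.0, -0.0, -1.0]]
ft_force: [-3.2, -0.2, 5.9]
grip_width: 0.033
```

Request:
{"op": "send_rows", "data": {"targets": [[0,0,-0.1,0,0,0,28],[0,0,-0.3,0,0,0,28],[0,0,-0.5,0,0,0,28],[0,0,-0.7,0,0,0,28]]}}

```text
time_s: 6.7
position: [0.515, 0.1085, 0.1318]
tool_rot: [[-0.001, 1.0, 0.0], [1.0, 0.001, 0.0], [0.0, 0.0, -1.0]]
ft_force: [-0.3, -0.2, -3.4]
grip_width: 0.0332
```

Run:
```python
from h import *
s=status.observe();print(s["position"],s["ft_force"],s["grip_width"])
for n in ["wrist","side"]:
    im,d=vision.get_image(n);cv2.imwrite(f"pics/{n}8.png",im[:,:,::-1])
cv2.imwrite("pics/s8c.png",cv2.resize(im[90:220,220:360,::-1],None,fx=4,fy=4))
plan([.443,-.239,.135],0)
```

```text
[0.51497741 0.1084644  0.1317754 ] [-0.29932888 -0.24423302 -3.35468903] 0.03317395438663371
row [-6.947, -1.459, -0.058, 0.018, 0.0, 0.01] yaw now 0.08 pos [0.5155 0.1085 0.1323]
```

View pics/s8c.png

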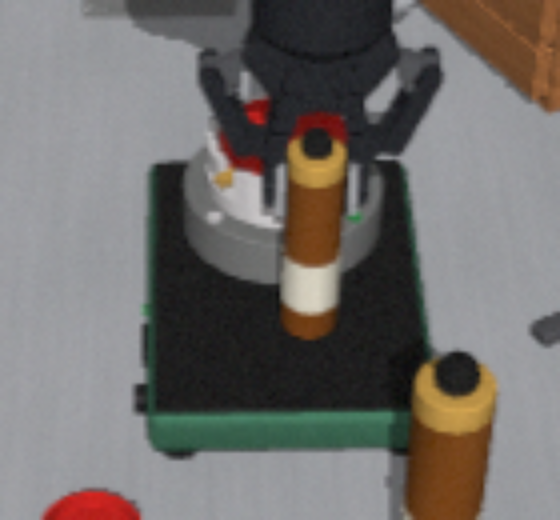

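The grasp holds: width 33 mm, weight about 3.1 N, bottle upright. Carrying it gently to the board.

Request:
{"op": "send_rows", "data": {"targets": [[-0.1,-0.1,-0.2,0,0,0,28],[-0.4,-0.4,-0.4,0,0,0,28],[-0.9,-0.7,-0.4,0,0,0,28],[-1.5,-1.0,-0.4,0,0,0,28],[-2.1,-1.2,-0.4,0,0,0,28]]}}

```text
time_s: 7.42
position: [0.454, 0.0024, 0.1513]
tool_rot: [[-0.002, 1.0, -0.0], [1.0, 0.002, -0.0], [-0.0, -0.0, -1.0]]
ft_force: [0.6, -0.5, -2.7]
grip_width: 0.0333
```

Request:
{"op": "send_rows", "data": {"targets": [[-0.6,-0.1,0,0,0,0,28],[-1.2,-0.2,0,0,0,0,28],[-1.8,-0.25,0,0,0,0,28],[-2.4,-0.25,0,0,0,0,28],[-3.0,-0.25,0,0,0,0,28]]}}

```text
time_s: 8.05
position: [0.4422, -0.1477, 0.1513]
tool_rot: [[-0.001, 1.0, -0.0], [1.0, 0.001, -0.0], [-0.0, -0.0, -1.0]]
ft_force: [0.9, -0.9, -2.3]
grip_width: 0.0328
```

Request:
{"op": "send_rows", "data": {"targets": [[-0.6,0,0,0,0,0,28],[-1.1,0,0,0,0,0,28],[-1.5,0,0,0,0,0,28],[-1.75,0,0,0,0,0,28],[-1.85,0,0,0,0,0,28]]}}

```text
time_s: 8.68
position: [0.4427, -0.2395, 0.1509]
tool_rot: [[-0.001, 1.0, -0.0], [1.0, 0.001, 0.0], [0.0, -0.0, -1.0]]
ft_force: [0.3, -0.6, -2.5]
grip_width: 0.0333
```

Run:
```python
from h import *
plan([.443,-.239,.072],0);print(status.observe()["ft_force"],status.observe()["grip_width"])
for n in ["scene","side"]:
    im,d=vision.get_image(n);cv2.imwrite(f"pics/{n}9.png",im[:,:,::-1])
cv2.imwrite("pics/s9c.png",cv2.resize(im[180:360,190:370,::-1],None,fx=3,fy=3))
plan([.443,-.239,.072],0)
```

```text
row [0.009, 0.006, 1.578, -0.001, -0.002, 0.007] yaw now 0.06 pos [ 0.4427 -0.2395  0.1509]
[ 0.3150191  -0.57967258 -2.46573327] 0.03333352703871732
row [0.002, 0.005, 1.577, -0.001, -0.002, 0.009] yaw now 0.07 pos [ 0.4428 -0.2391  0.1509]
```

View pics/s9c.png

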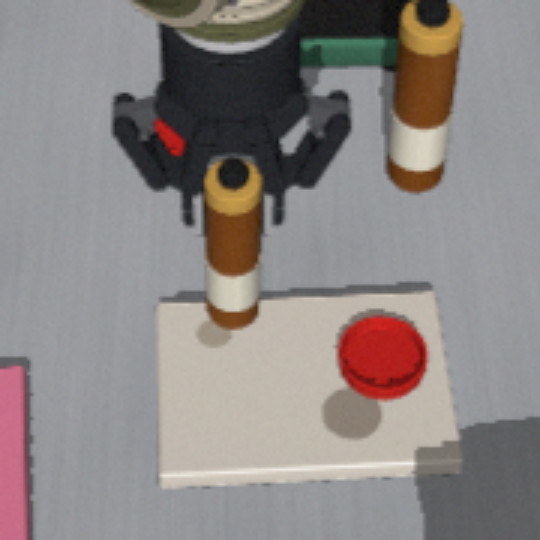

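View pics/scene9.png

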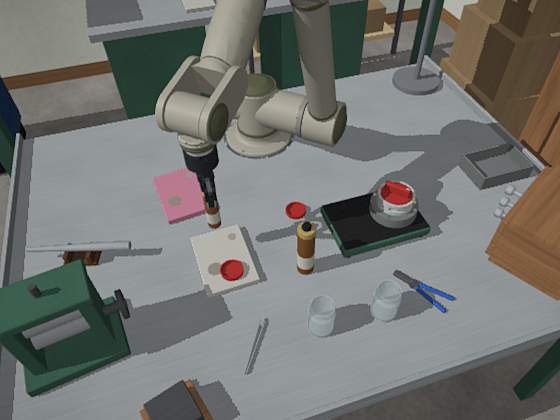

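The bottle hangs upright over the board's clear half. Lowering to just above it.

Request:
{"op": "send_rows", "data": {"targets": [[0,0,0.35,0,0,0,28],[0,0,0.75,0,0,0,28],[0,0,1.15,0,0,0,28],[0,0,1.4,0,0,0,28],[0,0,1.5,0,0,0,28]]}}

```text
time_s: 9.4
position: [0.4428, -0.2387, 0.0756]
tool_rot: [[-0.002, 1.0, -0.0], [1.0, 0.002, 0.0], [0.0, -0.0, -1.0]]
ft_force: [-0.1, 0.6, -1.3]
grip_width: 0.0329
```

Request:
{"op": "send_rows", "data": {"targets": [[0,0,0.04,0,0,0,28],[0,0,0.08,0,0,0,28],[0,0,0.08,0,0,0,28]]}}

```text
time_s: 9.78
position: [0.4429, -0.2392, 0.0722]
tool_rot: [[-0.001, 1.0, 0.0], [1.0, 0.001, -0.0], [-0.0, 0.0, -1.0]]
ft_force: [-0.1, 0.3, -2.9]
grip_width: 0.0331
```

Request:
{"op": "send_rows", "data": {"targets": [[0,0,0.02,0,0,0,28],[0,0,0.04,0,0,0,28],[0,0,0.04,0,0,0,28]]}}

```text
time_s: 10.15
position: [0.4428, -0.2391, 0.0699]
tool_rot: [[-0.001, 1.0, -0.0], [1.0, 0.001, 0.0], [0.0, -0.0, -1.0]]
ft_force: [-1.1, 0.4, -2.5]
grip_width: 0.033
```

Request:
{"op": "send_rows", "data": {"targets": [[0,0,0.02,0,0,0,28],[0,0,0.03,0,0,0,28],[0,0,0.03,0,0,0,28]]}}

```text
time_s: 10.52
position: [0.4429, -0.2395, 0.0694]
tool_rot: [[-0.001, 1.0, 0.001], [1.0, 0.001, -0.001], [-0.001, 0.001, -1.0]]
ft_force: [-2.1, 0.2, 7.1]
grip_width: 0.0332
```

The foot is in contact at z 0.0694, as expected. Releasing slowly.

Request:
{"op": "send_rows", "data": {"targets": [[0,0,-0.01,0,0,0,34],[0,0,-0.01,0,0,0,36],[0,0,-0.01,0,0,0,40],[0,0,-0.01,0,0,0,50],[0,0,-0.01,0,0,0,62]]}}

```text
time_s: 11.15
position: [0.4428, -0.2391, 0.0689]
tool_rot: [[-0.001, 1.0, -0.0], [1.0, 0.001, 0.0], [0.0, -0.0, -1.0]]
ft_force: [0.5, -0.2, 0.7]
grip_width: 0.0619
```

Run:
```python
from h import *
s=status.observe();print(s["position"],s["ft_force"],s["grip_width"])
for n in ["wrist","side"]:
    im,d=vision.get_image(n);cv2.imwrite(f"pics/{n}10.png",im[:,:,::-1])
cv2.imwrite("pics/s10c.png",cv2.resize(im[180:360,190:370,::-1],None,fx=3,fy=3))
```

```text
[ 0.44281491 -0.23914861  0.06888841] [ 0.45520979 -0.17869387  0.70606551] 0.061862693552752014
```

View pics/s10c.png

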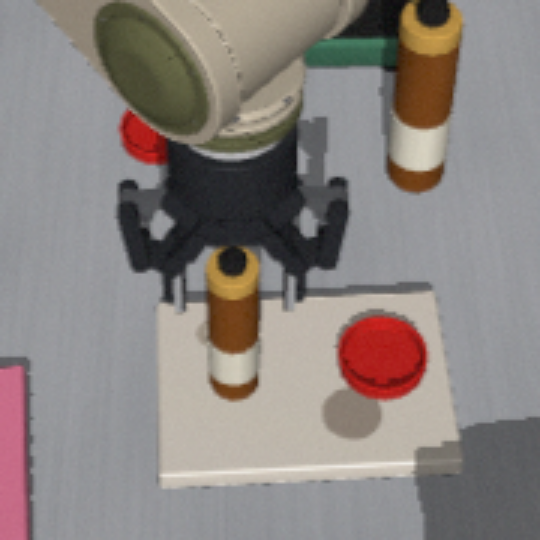

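View pics/wrist10.png

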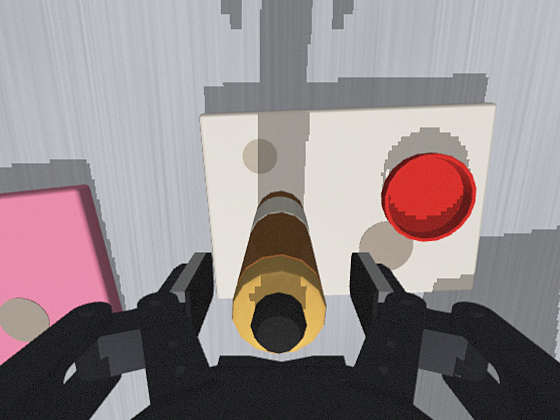

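The bottle stands upright on the clear half and the fingers are clear of it. Rising straight up.

Request:
{"op": "send_rows", "data": {"targets": [[0,0,-0.5,0,0,0,70],[0,0,-1.2,0,0,0,80],[0,0,-2.2,0,0,0,80],[0,0,-3.0,0,0,0,80],[0,0,-3.0,0,0,0,80]]}}

```text
time_s: 11.88
position: [0.4437, -0.2399, 0.2217]
tool_rot: [[-0.001, 1.0, 0.005], [1.0, 0.001, -0.004], [-0.004, 0.005, -1.0]]
ft_force: [0.4, -0.8, -0.4]
grip_width: 0.0799
```

Run:
```python
from h import *
plan([.504,.2505,.22],131);print(status.observe()["q"].round(1) if hasattr(status.observe()["q"],"round") else status.observe()["q"])
```

```text
row [9.806, 1.22, -0.001, -0.016, 0.053, -16.365] yaw now 0.08 pos [ 0.4437 -0.2399  0.2217]
[-41.9  15.9  78.7   0.   85.  -42. ]
```

Request:
{"op": "send_rows", "data": {"targets": [[0.5,0,0,0,0,-1.0,80],[1.3,0,0,0,0,-2.2,80],[2.2,0,0,0,0,-3.5,80],[3.1,0,0,0,0,-4.8,80],[4.0,0.2,0,0,0,-6.1,80]]}}

```text
time_s: 12.5
position: [0.4518, -0.0376, 0.2179]
tool_rot: [[-0.757, 0.654, -0.002], [0.654, 0.757, 0.001], [0.002, -0.001, -1.0]]
ft_force: [0.0, -0.3, -0.1]
grip_width: 0.0797
```

Run:
```python
from h import *
plan([.504,.2505,.22],131)
```

```text
row [2.976, 5.044, -0.04, 0.005, -0.014, -10.227] yaw now 49.18 pos [ 0.4518 -0.0376  0.2179]
```

Request:
{"op": "send_rows", "data": {"targets": [[0.4,0.7,0,0,0,-1.3,80],[0.9,1.4,0,0,0,-2.6,80],[1.3,2.2,0,0,0,-3.9,80],[1.7,2.9,0,0,0,-5.2,80],[2.1,3.6,0,0,0,-6.5,80]]}}

```text
time_s: 13.12
position: [0.4915, 0.1669, 0.2176]
tool_rot: [[-0.981, -0.195, -0.002], [-0.195, 0.981, -0.0], [0.002, 0.0, -1.0]]
ft_force: [-0.1, 0.1, 0.4]
grip_width: 0.0798
```

Run:
```python
from h import *
plan([.504,.2505,.22],131)
```

```text
row [-0.571, 1.592, -0.049, 0.005, -0.015, -3.722] yaw now 101.22 pos [0.4915 0.1669 0.2176]
```

Request:
{"op": "send_rows", "data": {"targets": [[-0.2,0.5,0,0,0,-1.2,80],[-0.4,1.0,0,0,0,-2.4,80],[-0.57,1.59,0,0,0,-3.6,80],[-0.57,1.59,0,0,0,-3.72,80],[-0.57,1.59,0,0,0,-3.72,80]]}}

```text
time_s: 13.75
position: [0.5045, 0.2484, 0.2181]
tool_rot: [[-0.76, -0.65, -0.001], [-0.65, 0.76, -0.001], [0.002, 0.0, -1.0]]
ft_force: [-0.9, -0.1, -0.6]
grip_width: 0.0797
```

Run:
```python
from h import *
T=tool();im,d=vision.get_image("wrist");cv2.imwrite("pics/w11.png",im[:,:,::-1])
P,C,U=world("wrist",im,d,None,T);C=C.astype(int)
red=(C[:,0]>90)&(C[:,1]<70)&(C[:,2]<70)&(np.hypot(P[:,0]-.504,P[:,1]-.25)<.06)
B=P[red&(P[:,2]>.1365)&(P[:,2]<.155)]
print(len(B),np.median(B[:,2]),cv2.minAreaRect((B[:,:2]*1000).astype(np.float32)))
x=B[:,:2]-B[:,:2].mean(0);v=np.linalg.svd(x,full_matrices=0)[2][0];print("dir",np.degrees(np.arctan2(v[1],v[0]))%180,B[:,:2].mean(0))
D=P[red&(P[:,2]>.11)&(P[:,2]<.124)];print("disc",np.median(D[:,2]),cv2.minEnclosingCircle((D[:,:2]*1000).astype(np.float32)))
print(T[:3,3],"yaw",np.degrees(np.arctan2(T[1,1],T[0,1])),status.observe()["q"][5],status.observe()["q"][0])
```

```text
1370 0.14406042546110592 ((504.80194091796875, 251.11024475097656), (69.27128601074219, 13.409791946411133), 40.371891021728516)
dir 40.344696601347785 [0.50243446 0.24882906]
disc 0.11831448851547413 ((506.36273193359375, 250.6243133544922), 42.65494918823242)
[0.50452364 0.24840277 0.21808443] yaw 130.53046058259986 -116.36722745814411 14.136366860987566
```

View pics/w11.png

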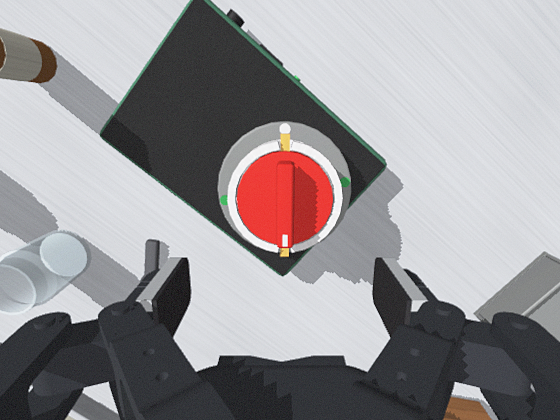

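The wrist view shows the bar vertical at column 285, between the fingers. Its centre is (0.505,0.251) at 40.4°, with heights of 144 and 118 mm as expected. Descending with a partial opening.

Request:
{"op": "send_rows", "data": {"targets": [[-0.04,0.01,0.6,0,0,0,60],[-0.04,0.01,1.3,0,0,0,40],[-0.04,0.01,2.0,0,0,0,34],[-0.04,0.01,2.4,0,0,0,34],[-0.04,0.01,2.5,0,0,0,34]]}}

```text
time_s: 14.42
position: [0.5055, 0.2497, 0.0929]
tool_rot: [[-0.76, -0.65, -0.002], [-0.65, 0.76, -0.001], [0.002, 0.001, -1.0]]
ft_force: [0.4, 0.1, -0.4]
grip_width: 0.0343
```

Run:
```python
from h import *
T=tool();print(T[:3,3],status.observe()["ft_force"],status.observe()["grip_width"])
for n in ["wrist","side"]:
    im,d=vision.get_image(n);cv2.imwrite(f"pics/{n}12.png",im[:,:,::-1])
    P,C,U=world(n,im,d,None,T);C=C.astype(int);L=(P-T[:3,3])@T[:3,:3]
    for lo in np.arange(-.06,-.02,.005):
        m=(C.max(1)-C.min(1)<25)&(abs(L[:,0])<.013)&(abs(L[:,1])<.035)&(abs(L[:,1])>.009)&(L[:,2]>lo)&(L[:,2]<lo+.005);k=L[m]
        if len(k):print(n,round(lo,3),len(k),k.min(0).round(3),k.max(0).round(3))
cv2.imwrite("pics/s12c.png",cv2.resize(im[50:220,220:360,::-1],None,fx=4,fy=3.5))
```

```text
[0.50554915 0.24968708 0.09288657] [ 0.35318887  0.14476634 -0.43115247] 0.03425629060967471
wrist -0.06 456 [-0.012 -0.032 -0.06 ] [ 0.012  0.029 -0.055]
wrist -0.055 424 [-0.01  -0.032 -0.055] [ 0.011  0.029 -0.05 ]
wrist -0.05 348 [-0.011 -0.03  -0.05 ] [ 0.012  0.028 -0.045]
wrist -0.045 149 [-0.01  -0.029 -0.045] [ 0.011  0.026 -0.04 ]
wrist -0.04 19 [-0.01   0.015 -0.04 ] [ 0.009  0.016 -0.038]
side -0.06 24 [-0.008 -0.033 -0.06 ] [ 0.013  0.03  -0.055]
side -0.055 18 [-0.007 -0.032 -0.055] [ 0.01   0.032 -0.05 ]
side -0.05 18 [-0.007 -0.029 -0.05 ] [ 0.013  0.026 -0.046]
side -0.045 8 [-0.009 -0.026 -0.045] [ 0.012  0.021 -0.04 ]
```

View pics/wrist12.png

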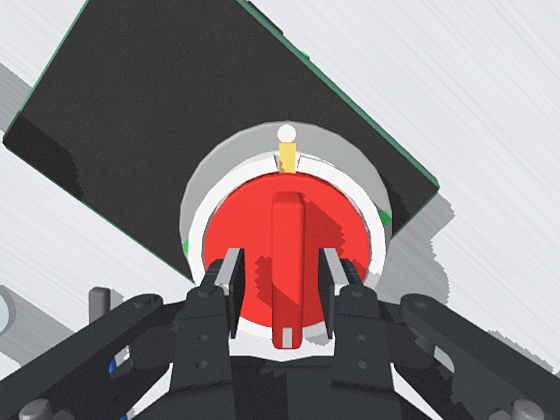

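View pics/s12c.png

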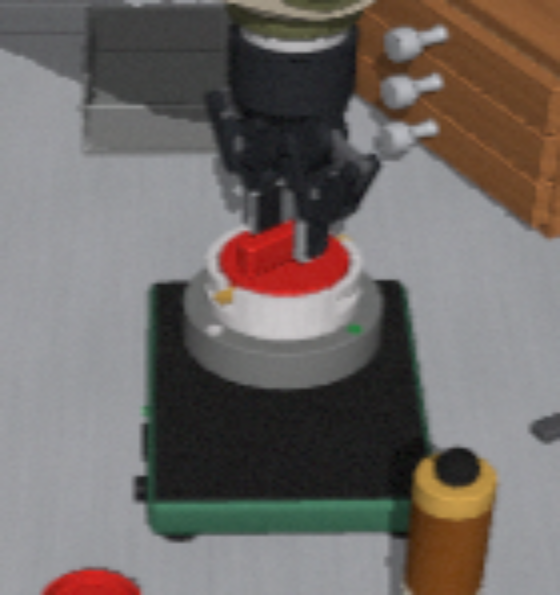

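The pads straddle the bar with tips around 0.133. Going down about 9 mm and closing.

Request:
{"op": "send_rows", "data": {"targets": [[0,0,0.18,0,0,0,30],[0,0,0.18,0,0,0,20],[0,0,0.18,0,0,0,10],[0,0,0.18,0,0,0,8],[0,0,0.18,0,0,0,8]], "grip_force": 80}}

```text
time_s: 15.15
position: [0.5048, 0.2518, 0.0854]
tool_rot: [[-0.759, -0.652, -0.002], [-0.652, 0.759, 0.002], [0.0, 0.003, -1.0]]
ft_force: [-5.7, 5.5, 2.3]
grip_width: 0.0126
```

Request:
{"op": "send_rows", "data": {"targets": [[0,0,0.08,0,0,0,8],[0,0,0.16,0,0,0,8],[0,0,0.22,0,0,0,8],[0,0,0.22,0,0,0,8]]}}

```text
time_s: 15.65
position: [0.505, 0.2519, 0.0755]
tool_rot: [[-0.759, -0.652, -0.001], [-0.652, 0.759, 0.002], [-0.001, 0.002, -1.0]]
ft_force: [-8.1, 5.0, 13.8]
grip_width: 0.0125
```

Request:
{"op": "send_rows", "data": {"targets": [[0,0,0.03,0,0,0,8],[0,0,0.05,0,0,0,8],[0,0,0.05,0,0,0,8]]}}

```text
time_s: 16.02
position: [0.5051, 0.2519, 0.0742]
tool_rot: [[-0.759, -0.652, 0.0], [-0.652, 0.759, 0.002], [-0.002, 0.002, -1.0]]
ft_force: [-11.6, 3.6, 21.4]
grip_width: 0.0123
```

The lid is at its bottom stop: 11 mm down, 21 N. Now turning clockwise (+z of the tool), easing the side load slightly.

Request:
{"op": "send_rows", "data": {"targets": [[0.01,0.02,0,0,0,0.4,8],[0.01,0.02,0,0,0,1.2,8],[0.01,0.02,0,0,0,2.0,8],[0.01,0.02,0,0,0,2.8,8],[0.01,0.02,0,0,0,3.5,8]]}}

```text
time_s: 16.65
position: [0.5049, 0.2519, 0.0742]
tool_rot: [[-0.976, -0.216, 0.002], [-0.216, 0.976, 0.002], [-0.002, 0.001, -1.0]]
ft_force: [-9.3, 1.7, 20.2]
grip_width: 0.0125
```

Request:
{"op": "send_rows", "data": {"targets": [[0,0,0,0,0,0.8,8],[0,0,0,0,0,1.6,8],[0,0,0,0,0,2.4,8],[0,0,0,0,0,3.2,8],[0,0,0,0,0,4.0,8]]}}

```text
time_s: 17.27
position: [0.5047, 0.252, 0.0741]
tool_rot: [[-0.942, 0.334, 0.002], [0.334, 0.942, 0.002], [-0.001, 0.002, -1.0]]
ft_force: [-9.3, 1.1, 20.5]
grip_width: 0.0127
```

Run:
```python
from h import *
s=status.observe();print(s["wrist_torque"],s["ft_force"]);T=tool();print("yaw",np.degrees(np.arctan2(T[1,1],T[0,1])),s["q"][5])
for n in ["wrist"]:
    im,d=vision.get_image(n);cv2.imwrite(f"pics/{n}13.png",im[:,:,::-1])
```

```text
[0.14971217 1.62136613 0.08917723] [-9.3236295   1.0572839  20.49266021]
yaw 70.46120132003925 -56.01612961453198
```

View pics/wrist13.png

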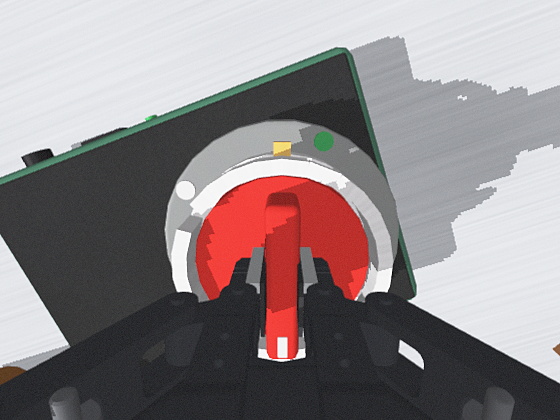

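The lid has followed to 60°, with the lug at (282,148) approaching the green dot at (323,140). Finishing with 20–22° more.

Request:
{"op": "send_rows", "data": {"targets": [[0,0,0,0,0,0.8,8],[0,0,0,0,0,1.6,8],[0,0,0,0,0,2.3,8],[0,0,0,0,0,2.65,8],[0,0,0,0,0,2.65,8]]}}

```text
time_s: 17.95
position: [0.5046, 0.2521, 0.0742]
tool_rot: [[-0.76, 0.65, 0.002], [0.65, 0.76, 0.002], [0.0, 0.002, -1.0]]
ft_force: [-9.4, 2.7, 19.9]
grip_width: 0.0124
```

Run:
```python
from h import *
s=status.observe();print(s["wrist_torque"],s["ft_force"]);T=tool();print("yaw",np.degrees(np.arctan2(T[1,1],T[0,1])),s["q"][5])
im,d=vision.get_image("wrist");cv2.imwrite(f"pics/wrist14.png",im[:,:,::-1])
```

```text
[ 0.26759998  1.70249198 -0.1023509 ] [-9.44912292  2.70780105 19.866367  ]
yaw 49.4316680245211 -34.987670618999296
```

View pics/wrist14.png

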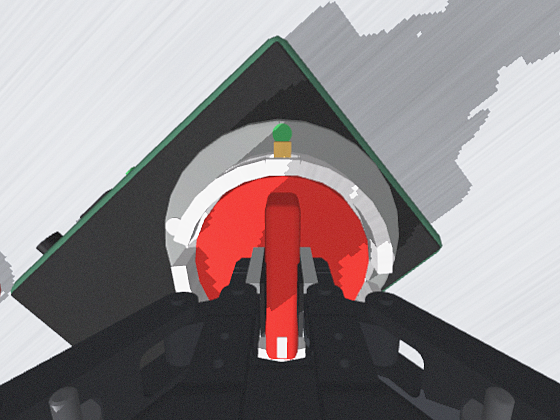

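The turn is 81.2° (1.417 rad) and the lug lines up with the green dot. Easing up, then releasing.

Request:
{"op": "send_rows", "data": {"targets": [[0,0,-0.06,0,0,0,8],[0,0,-0.12,0,0,0,8],[0,0,-0.18,0,0,0,8],[0,0,-0.2,0,0,0,8],[0,0,-0.2,0,0,0,8]]}}

```text
time_s: 18.62
position: [0.5044, 0.2521, 0.0823]
tool_rot: [[-0.76, 0.65, -0.0], [0.65, 0.76, 0.002], [0.001, 0.001, -1.0]]
ft_force: [-3.2, 3.8, 5.7]
grip_width: 0.0126
```

Request:
{"op": "send_rows", "data": {"targets": [[0,0,0,0,0,0,18],[0,0,0,0,0,0,28],[0,0,0,0,0,0,34],[0,0,0,0,0,0,34]]}}

```text
time_s: 19.12
position: [0.505, 0.251, 0.0814]
tool_rot: [[-0.76, 0.65, -0.0], [0.65, 0.76, -0.0], [0.0, -0.0, -1.0]]
ft_force: [0.0, 0.4, 0.1]
grip_width: 0.0339
```

Request:
{"op": "send_rows", "data": {"targets": [[0,0,-0.5,0,0,0,34],[0,0,-1.2,0,0,0,50],[0,0,-2.2,0,0,0,60],[0,0,-2.8,0,0,0,60],[0,0,-2.8,0,0,0,60]]}}

```text
time_s: 19.75
position: [0.5058, 0.2513, 0.2236]
tool_rot: [[-0.76, 0.65, 0.005], [0.65, 0.76, 0.001], [-0.003, 0.004, -1.0]]
ft_force: [0.4, 0.2, 0.6]
grip_width: 0.0599
```

Run:
```python
from h import *
T=tool();im,d=vision.get_image("wrist");cv2.imwrite(f"pics/wrist15.png",im[:,:,::-1])
P,C,U=world("wrist",im,d,None,T);C=C.astype(int)
red=(C[:,0]>90)&(C[:,1]<70)&(C[:,2]<70)&(np.hypot(P[:,0]-.504,P[:,1]-.25)<.06)
B=P[red&(P[:,2]>.133)&(P[:,2]<.155)];print(len(B),np.median(B[:,2]),cv2.minAreaRect((B[:,:2]*1000).astype(np.float32)))
x=B[:,:2]-B[:,:2].mean(0);v=np.linalg.svd(x,full_matrices=0)[2][0];print("dir",np.degrees(np.arctan2(v[1],v[0])))
D=P[red&(P[:,2]>.1)&(P[:,2]<.122)];print("disc",np.median(D[:,2]))
for n in ["side","scene"]:
    im,d=vision.get_image(n);cv2.imwrite(f"pics/{n}15.png",im[:,:,::-1])
    P,C,U=world(n,im,d);C=C.astype(int)
    red=(C[:,0]>90)&(C[:,1]<70)&(C[:,2]<70)&(np.hypot(P[:,0]-.504,P[:,1]-.25)<.06)
    if red.sum()>20: print(n,np.percentile(P[red][:,2],[5,30,50,95]))
print(status.observe()["time_s"])
```

```text
1311 0.14104234849582126 ((505.2815246582031, 252.06826782226562), (13.555383682250977, 68.96101379394531), 49.19379425048828)
dir -40.409126537196904
disc 0.11531603234379095
side [0.11442376 0.11680493 0.11886746 0.14296255]
scene [0.10998946 0.11221512 0.11351215 0.13939378]
19.9
```

View pics/wrist15.png

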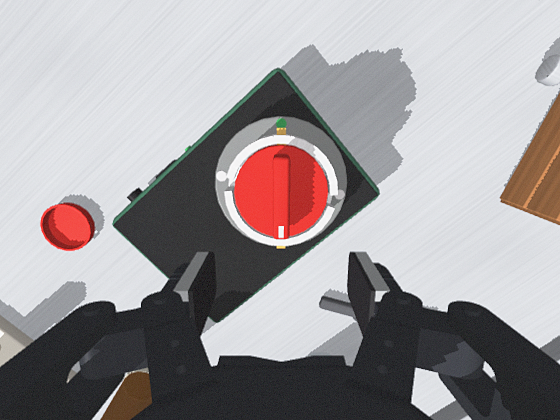

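View pics/side15.png

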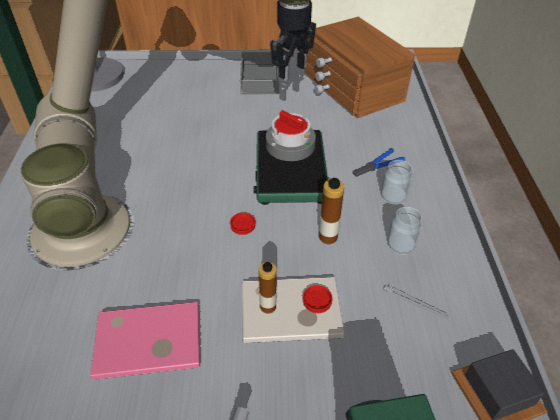

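The lid turned 80.75° (1.409 rad) and rests 3.0 mm down, so it is locked. The bottle stands on the white board, at (268,290) in the side view, and nothing else has moved.

```bash
python3 -c "
from rig import env
print(env.close_job())"
```

```text
the job is handed in; nothing more can be done
None
```

The tumbler is ready to run. The dropper bottle stands upright on the clear half of the white board, and the lid is locked. I handed the job in at about 20 s.

**What I did**
- **Bottle:** I moved the smaller bottle from the deck to the board at about (0.443, -0.239) and lowered it until the foot touched (about 10 N).
- **Lid:** I pressed it to its bottom stop (11 mm, about 20 N) and turned it clockwise. I then let it spring up, released it and backed off.

**Last checks**
- **Turn:** The bar went from 40.3° to -40.4°, which is 1.41 rad and inside the notch range. The lug lines up with the green dot.
- **Height:** In the wrist view the disc top dropped from 118.3 to 115.3 mm, the expected 3 mm when locked. The side and scene readings, less well resolved, came out 2 to 3 mm either side of that.
- **Scene:** The final side picture shows the bottle upright and everything else where it was. The force reading was near zero with the gripper clear.

**What disagreed**
- **Fingertip position:** The cameras showed the real fingertips about 36 mm behind the stated TCP, or about 40 mm at part opening. My first grasp therefore closed around the bulb, with about 7 N upward on the tool, and came away empty.
- **Effect on the bottle:** It stayed standing, though its top seemed to shift slightly. In one set of fits its axis leaned about 2°, which I put down to calibration error but did not confirm. I corrected for the offset, and the second grasp held.

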